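# Set out the imaging kit

## Task

Set out the kit for the next microscope session: stand the brown oil bottle in the middle of the yellow round mat and the objective case with the white body in the middle of the blue round mat. Once both stand there, set the filter cube with the magenta windows upright on the bench half-way between them, in line with them, and last of all lay the small white and pale-blue coverslip box flat on the middle of the closed dark-blue slide box's lid. Keep the oil bottle upright throughout, and leave the all-black objective case and the blue-windowed filter cube where they are.

Things in the scene. Friction and masses are not known exactly. Their poses are not given: they have to be found in the camera images.
- mat_yellow: Yellow round bench mat, 80 mm across, 3 mm thick, with a thin white ring near its rim; fixed to the bench. Origin: centre of its underside, at bench height. The blue mat lies 172 to 188 mm away along this mat's own y axis (on its +y or -y side).
- mat_blue: Blue round bench mat, otherwise like the yellow one and turned the same way; fixed. Origin: centre of its underside, at bench height.
- slides: Closed dark-blue slide box with a white label, 99 (x) x 176 (y) x 37 mm high, lid shut; fixed to the bench. Origin: centre of its underside; x and y along its sides, z up. The flat lid top is 37 mm above the origin. A 350 mm tall computer tower stands behind it to the left (front face at about x = 0.50, from y = 0.25 to 0.41).
- oil_mid (a point): Brown bottle with black screw cap, 32 mm diameter, 72 mm high, loose; stands upright at the start on the light grey bench liner (3 mm thick) with the other loose things, at least 75 mm between centres. Point: its centre, half-way up (local z axis up).
- case_white_mid (a point): Round objective case with white body (38 mm diameter, lower 32 mm) and black screw lid (41 mm diameter, upper 26 mm), 58 mm high, loose; stands upright at the start on the light grey bench liner (3 mm thick) with the other loose things, at least 75 mm between centres. Point: its centre, half-way up (local z axis up).
- cube_magenta_mid (a point): Black filter cube with white-ringed magenta windows on its top and one side, loose; 45 mm along its x, 34 mm along its y (flat sides: grip across these), body 40 mm high; stands upright at the start on the light grey bench liner (3 mm thick) with the other loose things, at least 75 mm between centres. Point: its centre, half-way up (local z axis up), 20 mm above its underside.
- covers_mid (a point): Small square coverslip box, very pale blue lid (almost white from above) on cream base, 36 x 36 mm, 21 mm high, sides along its x and y, loose; stands upright at the start on the light grey bench liner (3 mm thick) with the other loose things, at least 75 mm between centres. Point: its centre, half-way up (local z axis up), 10.5 mm above its underside.
- case_black_mid (a point): All-black round objective case, 45 mm diameter, 66 mm high, loose, not to be moved; stands upright at the start on the light grey bench liner (3 mm thick) with the other loose things, at least 75 mm between centres. Point: its centre, half-way up (local z axis up).
- cube_blue_mid (a point): Filter cube like the other but with blue windows, loose, not to be moved; stands upright at the start on the light grey bench liner (3 mm thick) with the other loose things, at least 75 mm between centres. Point: its centre, half-way up (local z axis up).
There are look-alikes about, which are no part of the job. What is shaped like the part that bears oil_mid but pink is not meant.

How it is judged (in metres and radians):
On the way, in this order (a step that is already met when the one before it is completed fails the run):
1. the oil bottle stands on the yellow mat and the white-bodied case on the blue mat (horizontal distance between oil_mid and mat_yellow below 0.015 m and height (world z) of oil_mid between 0.033 and 0.045 m and angle between each of oil_mid, case_white_mid's own z axis and vertical below 0.12 rad and linear speed of each of oil, case_white below 0.02 m/s and horizontal distance between case_white_mid and mat_blue below 0.015 m and height (world z) of case_white_mid between 0.026 and 0.038 m), for 0.2 s.
2. the magenta filter cube stands on the bench half-way between them (x of cube_magenta_mid in the frame of mat_yellow between -0.015 and 0.015 m and horizontal distance between cube_magenta_mid and mat_yellow below 0.106 m and horizontal distance between cube_magenta_mid and mat_blue below 0.106 m and height (world z) of cube_magenta_mid between 0.014 and 0.026 m and angle between cube_magenta_mid's own z axis and vertical below 0.12 rad and linear speed of cube_magenta below 0.02 m/s), for 0.2 s.
3. the coverslip box lies on the middle of the slide box (horizontal distance between covers_mid and slides below 0.015 m and height (world z) of covers_mid between 0.0415 and 0.0535 m and angle between covers_mid's own z axis and vertical below 0.12 rad and linear speed of covers below 0.02 m/s), for 0.2 s.
At the end, for the whole second after the job is handed in: Upright and at rest: oil bottle and white-bodied case within 15 mm of the centres of the yellow and the blue mat; magenta cube on the bench within 15 mm of the mats' centre line, at most 106 mm from either centre; coverslip box flat on the slide box within 15 mm of its middle; all released (all of step 1 and all of step 2 and all of step 3); the robot touches nothing.
It fails at once if the oil bottle is tipped by more than about 35 degrees (angle between oil_mid's own z axis and vertical above 0.6 rad).
It fails at once if the all-black case is moved by more than 30 mm (distance of case_black_mid from where it was at the start of the episode above 0.03 m).
It fails at once if the blue-windowed cube is moved by more than 30 mm (distance of cube_blue_mid from where it was at the start of the episode above 0.03 m).
It also fails if it takes over 109 s, if anything falls off the work surface, if the arm or the gripper's body presses on something with over 40 N, if the wrist force passes 120 N, or if a joint passes its speed limit or range.

## Robot

A 7-joint arm with a two-finger parallel gripper is mounted at the origin on a cart in front of the work surface, level with it; the furniture and walls round the work are solid. World frame = base frame: x ahead of the robot, y to its left, z up, the work surface at z = 0. Lengths are in m, angles in degrees, forces in N, time in s.
With the tool pointing down it reaches from about 0.425 to 0.875 m from the base axis. Payload 4.7 kg.
Tool frame: the origin (TCP) lies at the centre of the arm's flange, where the gripper is bolted on; the fingertips stand 182 mm ahead of it and the grasp point (between the pads) lies 164 mm ahead of it; z points along the fingers, y is the line along which they close (so a half turn about z gives the same grasp; the last joint's range is limited). The gripper opens to 87 mm and grips with 3 to 60 N. Pads are 19 mm wide; open, the fingers measure 117 mm over their backs; the gripper's body (75 mm by 190 mm) begins 51 mm behind the grasp point.
Start: joints at [-74.765, 18.392, -4.016, 83.108, 1.295, 78.541, -3.26], TCP at [0.162, 0.63, 0.405] pointing down, gripper open.
Joint ranges: [-163.93, 163.93], [-17.29, 119.83], [-79.2, 71.16], [3.27, 140.29], [-89.18, 269.18], [5.43, 117.66], [-154.24, 154.24]. Speed limits (degrees/s): [147.25, 147.25, 180, 180, 180, 180, 180].

## Interface

Orientations are given as [roll, pitch, yaw] about the fixed x, y, z axes, in that order (R = Rz(yaw) Ry(pitch) Rx(roll)).
In Python, from cell import env gives the robot as it stands. The module is installed in compiled form; this text tells all that it offers.
- The arm moves only by the tool step_arm, never from a script. Its argument "steps" is one flat list of numbers, 5 for each row, row after row: the opening, from 0 (shut) to 1 (fully open), then the shift along the tool's x, y, z in mm, then the turn about the tool's z in degrees. In form: [grip, dx, dy, dz, roll, grip, dx, dy, dz, roll, ...]. A call has 1 to 12 rows; each row shifts and turns the commanded pose from where the row before left it, along the tool's axes as they then stand; what a row does not reach is not made up. A row lasts 1/8 s, in which the tool goes at most 62.5 mm and 10.7 degrees, less where a joint would pass 70% of its speed; a pose out of reach is approached as far as the arm can. A call with a gripper value outside its range is refused whole. The fingers move at their own pace and stop on an object; "grip_force" is the grip in N (left out, the last holds). Time passes only in rows, so rows that do not move let the fingers close. It gives the time, the measured TCP pose, the force, the opening and the grip force at its end, in the units of the state.
- env.get_obs(): the state, without advancing time (a new reading comes with each control period).
- env.read_camera(name): name is "side" or "top"; returns a dict with "image" (400x640x3 uint8, red, green, blue), "camera_matrix" (3x3 intrinsics, pixels), "distortion" ([k1, k2, p1, p2, k3] as OpenCV has them; the pictures are not rectified), "R" (3x3) and "t" (3): a world point X has camera coordinates R X + t. Camera axes: x right, y down, z forward; pixel columns grow to the right and rows downward; lengths in m; the calibration is good to about 2 mm. A picture is of the moment at which its call begins. There is no depth.
- env.sign_off(): hands the job in; it is judged then, once.
The state is a dict: "time_s": time; "qpos": joint angles; "joint_velocities": joint speeds; "effort": joint torques, N m; "tool_pos": TCP position; "tool_rot": TCP orientation; "force": force on the tool from outside, world axes, zero at the start; "wrist_torque": the same for the moment, N m; "grip_width": finger opening in m; "grasp_force": force on a finger pad.
Only numpy, scipy, OpenCV 4.12 (cv2) and the standard library are available. Lean on these libraries where they do the work, as an engineer would, in place of code of your own. Each camera call takes 0.05 s, during which the arm holds its last target. There are 200 camera calls.

## Working session

There is one attempt and no reset: what is moved stays moved. The work goes in short steps, Python scripts to look and compute and a tool call to move; the robot and the scene stay as the last step left them, time stands still between calls to the robot, and variables do not carry over. Pictures are saved under pics/ and viewed, at most 14 in all, crops included, and the job is handed in when it is done.

Besides the shell and the picture viewer there is one more tool, called as a command line: name --argument value ..., lists and objects as JSON in quotes. step_arm: Moves the arm, as the interface text tells. Its arguments: {"type":"object","properties":{"steps":{"type":"array","items":{"type":"number"}},"grip_force":{"type":"number"}},"required":["steps"]}

```bash
mkdir -p pics
cat > h.py <<'E'
import numpy as np, cv2, pickle
from cell import env
def snap(n,tag):
    c=env.read_camera(n); cv2.imwrite(f'pics/{tag}.png',c['image'][:,:,::-1]); pickle.dump(c,open(f'pics/{tag}.pkl','wb')); return c
def load(tag): return pickle.load(open(f'pics/{tag}.pkl','rb'))
def ray(c,uv,z):
    K,D,R,t=[np.array(c[k],float) for k in('camera_matrix','distortion','R','t')]
    p=cv2.undistortPoints(np.array([[uv]],float),K,D)[0,0]
    d=R.T@np.array([p[0],p[1],1]); o=-R.T@t
    return o+d*(z-o[2])/d[2]
def proj(c,X):
    K,D,R,t=[np.array(c[k],float) for k in('camera_matrix','distortion','R','t')]
    return cv2.projectPoints(np.array([X],float),cv2.Rodrigues(R)[0],t,K,D)[0][0,0]
E
python3 - <<'E'
from h import *
for n in('top','side'):
    c=snap(n,n+'0'); print(n,-np.array(c['R']).T@c['t'],np.array(c['R'])[2],c['camera_matrix'][0][0])
print(env.get_obs())
E
```

```text
top [ 0.52228204 -0.10254069  0.91170376] [ 8.75575945e-02  9.56209810e-04 -9.96159000e-01] 373.7507950388574
side [ 0.40120718 -0.82060645  0.70310186] [ 0.18777139  0.73435582 -0.65227558] 445.3923036746024
{'time_s': 0.1, 'qpos': array([-74.76347906,  18.43685029,  -4.01607829,  83.16909026,
         1.29411448,  78.53909659,  -3.25955977]), 'joint_velocities': array([-0.0219961 , -0.0475854 , -0.01263362, -0.10456451, -0.02927222,
       -0.08141739,  0.12514234]), 'effort': array([ 1.07020512e-04, -4.92567301e+01, -4.05549053e-01, -3.13400066e+01,
       -6.40483503e-02,  3.95067281e-02,  7.90460331e-05]), 'tool_pos': array([0.16194195, 0.62932005, 0.40373724]), 'tool_rot': array([-1.79900147e+02,  4.35441719e-03,  1.65573886e+02]), 'force': array([-1.17545609, -0.67094523, -0.20251425]), 'wrist_torque': array([0.01381108, 0.05298891, 0.0266875 ]), 'grasp_force': 0.0, 'grip_width': 0.08705286429867723}
```

View pics/top0.png

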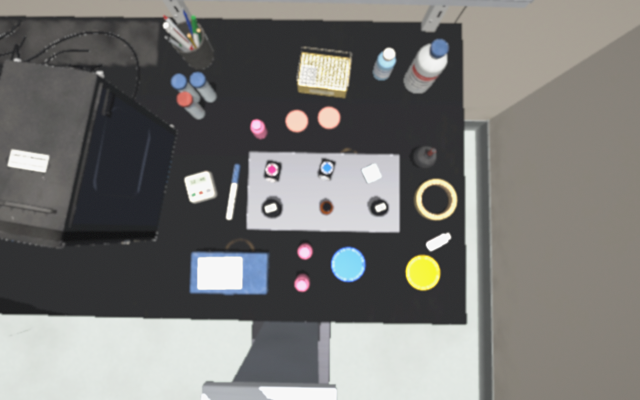

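View pics/side0.png

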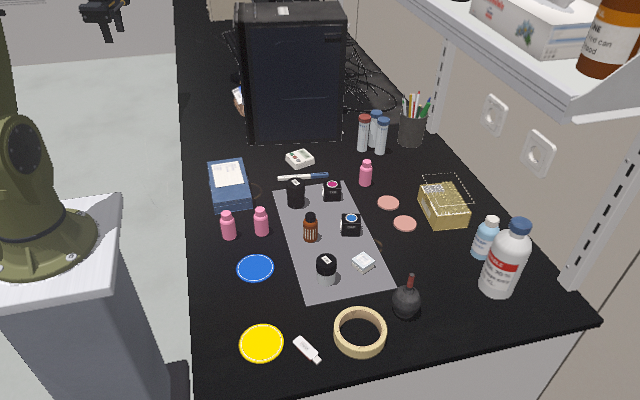

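The top view shows the magenta cube at (272,170), blue cube (326,168), covers (372,173), black case (271,208), oil bottle (326,207), white case (379,207), yellow mat (423,272), blue mat (348,265) and slides (229,273). The side view agrees with this. I'll enlarge both for exact pixels.

Run:
```python
import cv2
a=cv2.imread('pics/top0.png')[145:305,180:450]
b=cv2.imread('pics/side0.png')[170:310,250:410]
def up(a,s): return cv2.resize(a,None,fx=s,fy=s,interpolation=cv2.INTER_CUBIC)
cv2.imwrite('pics/ct.png',up(a[:,:],2.9)); cv2.imwrite('pics/cs.png',up(b,4))
cv2.imwrite('pics/cl.png',up(cv2.imread('pics/top0.png')[150:225,250:400],5))
```

```text
(no output)
```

View pics/cl.png

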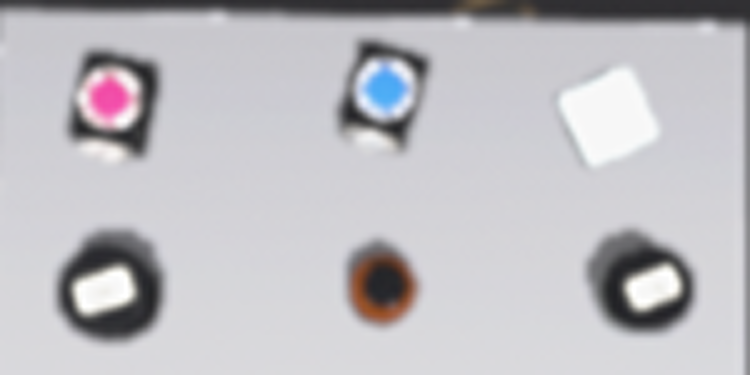

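View pics/ct.png

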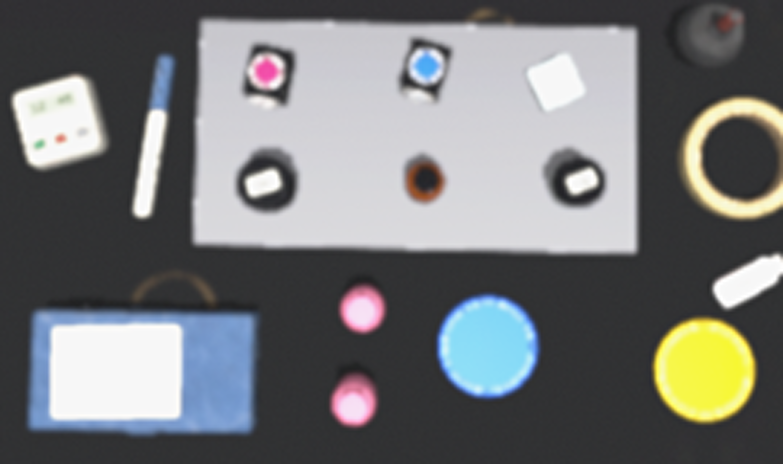

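View pics/cs.png

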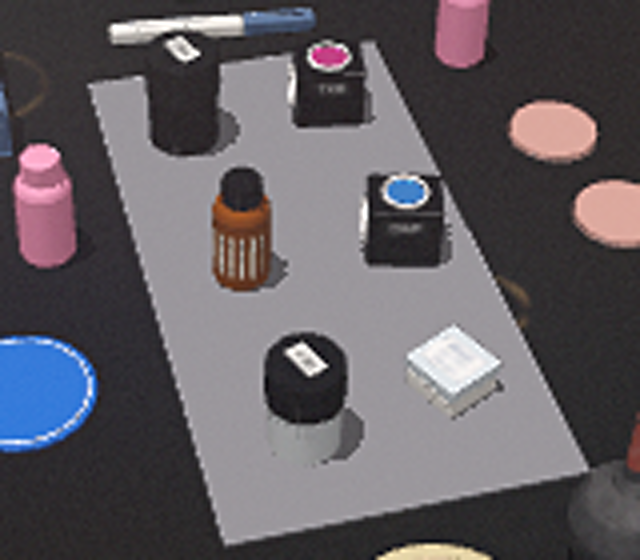

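Run:
```python
from h import *
c=load('top0'); s=load('side0')
f=lambda u,o,k:((u[0]+.5)/k-.5+o[0],(u[1]+.5)/k-.5+o[1])
L=lambda *u:f(u,(250,150),5); T=lambda *u:f(u,(180,145),2.9); S=lambda *u:f(u,(250,170),4)
P=lambda n,uv,z,c=c:(lambda X:print(n,X[:2].round(4),round(np.hypot(*X[:2]),3)))(ray(c,uv,z))
P('mag',L(109,98),.043);P('mag s',S(329,57),.043,s)
P('blue',L(385,88),.043);P('blue s',S(405,191),.043,s)
P('cov',L(609,116),.024);P('cov s',S(455,355),.024,s)
P('oil',L(384,285),.075);P('oil s',S(243,180),.075,s)
P('wc',L(645,288),.061);P('wc s',S(306,356),.061,s)
P('bc',L(109,290),.069)
P('ym',T(705,370),.003);P('ym s',(261,343),.003,s)
P('bm',T(489,346),.003);P('bm s',(255,267.5),.003,s)
for k in[(35,311),(257,312),(254,432),(28,431)]:P('sl',T(*k),.037)
for k in[(84,50),(158,68),(140,158),(70,138)]:P('mg',L(*k),.043)
for k in[(558,103),(629,66),(660,130),(594,167)]:P('cv',L(*k),.024)
```

```text
mag [0.6601 0.0036] 0.66
mag s [0.6605 0.0039] 0.661
blue [ 0.6677 -0.1259] 0.679
blue s [ 0.6677 -0.1241] 0.679
cov [ 0.6597 -0.2341] 0.7
cov s [ 0.6611 -0.2321] 0.701
oil [ 0.5731 -0.1263] 0.587
oil s [ 0.5736 -0.1286] 0.588
wc [ 0.5751 -0.2458] 0.625
wc s [ 0.5759 -0.2472] 0.627
bc [ 0.5685 -0.0024] 0.568
ym [ 0.4245 -0.363 ] 0.559
ym s [ 0.4242 -0.3644] 0.559
bm [ 0.4405 -0.1837] 0.477
bm s [ 0.4406 -0.1837] 0.477
sl [0.4631 0.1833] 0.498
sl [0.4664 0.0053] 0.466
sl [0.372  0.0047] 0.372
sl [0.3685 0.1843] 0.412
mg [0.6827 0.0161] 0.683
mg [ 0.6749 -0.019 ] 0.675
mg [ 0.6321 -0.0118] 0.632
mg [0.6408 0.0213] 0.641
cv [ 0.6655 -0.2096] 0.698
cv [ 0.6842 -0.2436] 0.726
cv [ 0.6535 -0.2587] 0.703
cv [ 0.6349 -0.2272] 0.674
```

```bash
cat >> h.py <<'E'
def plan(*wps):
    """waypoints x,y,z(grasp point),yaw -> tool-frame totals (turn made after the shift)"""
    o=env.get_obs(); p=np.array(o['tool_pos'])-[0,0,.164]; yaw=o['tool_rot'][2]
    print('grasp',p.round(4),'rot',np.round(o['tool_rot'],1),'w',round(o['grip_width'],4),'q',np.round(o['qpos'],0),'t',round(o['time_s'],2))
    for w in wps:
        d=np.array(w[:3])-p; a=np.radians(yaw); r=-((w[3]-yaw+180)%360-180)
        print('->',w,'dx %.1f dy %.1f dz %.1f roll %.1f'%(1e3*(d[0]*np.cos(a)+d[1]*np.sin(a)),1e3*(d[0]*np.sin(a)-d[1]*np.cos(a)),-1e3*d[2],r))
        p=np.array(w[:3]);yaw=w[3]
E
python3 - <<'E'
from h import *
plan((.35,.28,.22,165.6),(.573,-.127,.15,165.6),(.573,-.127,.035,165.6))
E
```

```text
grasp [0.1619 0.6293 0.2397] rot [-179.9    0.   165.6] w 0.0871 q [-75.  18.  -4.  83.   1.  79.  -3.] t 0.1
-> (0.35, 0.28, 0.22, 165.6) dx -269.2 dy -291.5 dz 19.7 roll -0.0
-> (0.573, -0.127, 0.15, 165.6) dx -317.2 dy -338.8 dz 70.0 roll -0.0
-> (0.573, -0.127, 0.035, 165.6) dx 0.0 dy 0.0 dz 115.0 roll -0.0
```

step_arm --steps '[1, -27, -29, 2, 0, 1, -27, -29, 2, 0, 1, -27, -29, 2, 0, 1, -27, -29, 2, 0, 1, -27, -29, 2, 0, 1, -27, -29, 2, 0, 1, -27, -29, 2, 0, 1, -27, -29, 2, 0, 1, -27, -29, 2, 0, 1, -27, -29, 2, 0]' --grip_force 15

```text
time_s: 1.35
tool_pos: [0.3516, 0.28, 0.3844]
tool_rot: [-180.0, -0.0, 165.6]
force: [-0.1, 0.0, 0.5]
grip_width: 0.0868
grasp_force: 0.0
```

step_arm --steps '[1, -26, -28, 6, 0, 1, -26, -28, 6, 0, 1, -26, -28, 6, 0, 1, -26, -28, 6, 0, 1, -26, -28, 6, 0, 1, -26, -28, 6, 0, 1, -26, -28, 6, 0, 1, -26, -28, 6, 0, 1, -26, -28, 6, 0, 1, -26, -28, 6, 0, 1, -26, -28, 5, 0, 1, -26, -28, 5, 0]'

```text
time_s: 2.85
tool_pos: [0.57, -0.1226, 0.3142]
tool_rot: [180.0, -0.0, 165.6]
force: [0.9, 0.3, 0.1]
grip_width: 0.0872
grasp_force: 0.0
```

Run:
```python
from h import *
plan((.573,-.127,.15,165.6),(.573,-.127,.035,165.6))
```

```text
grasp [ 0.57   -0.1226  0.1502] rot [180.   -0.  165.6] w 0.0872 q [-24.  16.  40. 101. -11.  67.  94.] t 2.85
-> (0.573, -0.127, 0.15, 165.6) dx -4.0 dy -3.5 dz 0.2 roll -0.0
-> (0.573, -0.127, 0.035, 165.6) dx 0.0 dy 0.0 dz 115.0 roll -0.0
```

step_arm --steps '[1, -4, -3.5, 0, 0, 1, 0, 0, 30, 0, 1, 0, 0, 30, 0, 1, 0, 0, 30, 0, 1, 0, 0, 25, 0, 1, 0, 0, 0, 0, 0, 0, 0, 0, 0, 0, 0, 0, 0, 0, 0, 0, 0, 0, 0, 0, 0, 0, 0, 0, 0, 0, 0, 0, 0, 0, 0, 0, 0, 0]' --grip_force 15

```text
time_s: 4.35
tool_pos: [0.5727, -0.1262, 0.1998]
tool_rot: [180.0, 0.0, 165.6]
force: [0.1, -0.3, -0.9]
grip_width: 0.035
grasp_force: 0.0
```

Run:
```python
from h import *
plan((.573,-.127,.145,165.6),(.4243,-.3637,.145,165.6),(.4243,-.3637,.036,165.6))
```

```text
grasp [ 0.5727 -0.1262  0.0358] rot [180.    0.  165.6] w 0.035 q [-21.  25.  37. 106. -18.  55.  99.] t 4.35
-> (0.573, -0.127, 0.145, 165.6) dx -0.5 dy -0.7 dz -109.2 roll -0.0
-> (0.4243, -0.3637, 0.145, 165.6) dx 85.2 dy -266.2 dz -0.0 roll -0.0
-> (0.4243, -0.3637, 0.036, 165.6) dx 0.0 dy 0.0 dz 109.0 roll -0.0
```

Not yet closed; give it a little more time, then lift.

step_arm --steps '[0, 0, 0, 0, 0, 0, 0, 0, 0, 0, 0, 0, 0, 0, 0, 0, 0, 0, 0, 0, 0, 0, 0, -15, 0, 0, 0, 0, -25, 0, 0, 0, 0, -25, 0, 0, 0, 0, -25, 0, 0, 0, 0, -20, 0]'

```text
time_s: 5.48
tool_pos: [0.5728, -0.1263, 0.3118]
tool_rot: [180.0, 0.1, 165.6]
force: [0.9, 0.4, -0.7]
grip_width: 0.0312
grasp_force: 15.0
```

step_arm --steps '[0, 8.5, -26.5, 0, 0, 0, 8.5, -26.5, 0, 0, 0, 8.5, -26.5, 0, 0, 0, 8.5, -26.5, 0, 0, 0, 8.5, -26.5, 0, 0, 0, 8.5, -26.5, 0, 0, 0, 8.5, -26.5, 0, 0, 0, 8.5, -26.5, 0, 0, 0, 8.5, -26.5, 0, 0, 0, 8.5, -26.5, 0, 0, 0, 0, 0, 0, 0]'

```text
time_s: 6.85
tool_pos: [0.4225, -0.3637, 0.3104]
tool_rot: [-179.9, 0.0, 165.3]
force: [0.4, 1.2, -0.9]
grip_width: 0.0314
grasp_force: 15.0
```

Run:
```python
from h import *
plan((.4243,-.3637,.037,165.6))
snap('side','s1')
cv2.imwrite('pics/s1c.png',cv2.resize(cv2.imread('pics/s1.png')[150:400,180:420],None,fx=2.3,fy=2.3))
```

```text
grasp [ 0.4225 -0.3637  0.1464] rot [-179.9    0.   165.3] w 0.0314 q [ -4.  14.  49. 105. -12.  66. 123.] t 6.85
-> (0.4243, -0.3637, 0.037, 165.6) dx -1.7 dy 0.4 dz 109.4 roll -0.3
```

View pics/s1c.png

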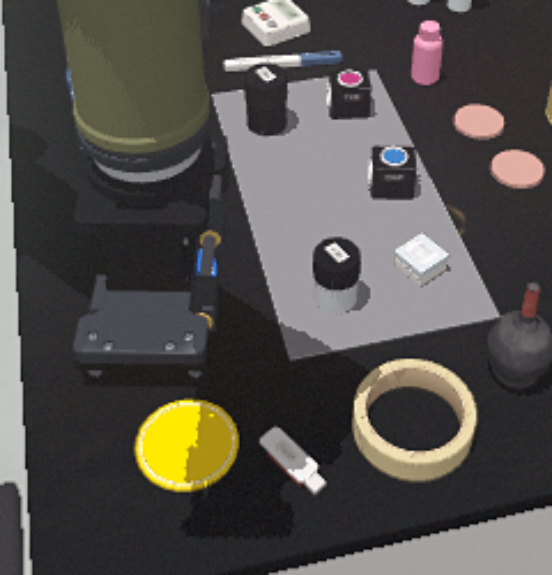

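The bottle is hidden behind the gripper body, with the yellow mat at (187,445) in the crop. The opening of 31 mm shows it's held, so I lower it.

step_arm --steps '[0, -1.7, 0, 25, 0, 0, 0, 0, 25, 0, 0, 0, 0, 25, 0, 0, 0, 0, 20, 0, 0, 0, 0, 10, 0, 0, 0, 0, 4.5, 0, 0, 0, 0, 0, 0, 0, 0, 0, 0, 0]'

```text
time_s: 7.9
tool_pos: [0.4262, -0.3623, 0.2009]
tool_rot: [-180.0, 0.1, 165.6]
force: [0.3, 0.9, -1.1]
grip_width: 0.0316
grasp_force: 15.0
```

step_arm --steps '[0.45, 0, 0, 0, 0, 0.45, 0, 0, 0, 0, 0.6, 0, 0, 0, 0, 0.6, 0, 0, 0, 0, 0.7, 0, 0, 0, 0, 0.7, 0, 0, -5, 0, 1, 0, 0, -20, 0, 1, 0, 0, -30, 0, 1, 0, 0, -30, 0, 1, 0, 0, -30, 0]'

```text
time_s: 9.15
tool_pos: [0.4258, -0.3624, 0.3177]
tool_rot: [-180.0, 0.1, 165.5]
force: [0.2, 0.5, -0.5]
grip_width: 0.0854
grasp_force: 0.0
```

Run:
```python
from h import *
plan((.5755,-.2465,.15,165.6),(.5755,-.2465,.048,165.6))
```

```text
grasp [ 0.4258 -0.3624  0.1537] rot [-1.800e+02  1.000e-01  1.655e+02] w 0.0854 q [ -5.  14.  49. 104. -12.  67. 123.] t 9.15
-> (0.5755, -0.2465, 0.15, 165.6) dx -116.0 dy 149.6 dz 3.7 roll -0.1
-> (0.5755, -0.2465, 0.048, 165.6) dx 0.0 dy 0.0 dz 102.0 roll -0.0
```

step_arm --steps '[1, -19.5, 25, 0, 0, 1, -19.5, 25, 0, 0, 1, -19.5, 25, 0, 0, 1, -19.5, 25, 0, 0, 1, -19, 25, 1.5, 0, 1, -19, 24.5, 2, 0, 1, 0, 0, 0, 0, 1, 0, 0, 30, 0, 1, 0, 0, 30, 0, 1, 0, 0, 30, 0, 1, 0, 0, 12, 0]'

```text
time_s: 10.52
tool_pos: [0.5745, -0.2466, 0.2085]
tool_rot: [-180.0, -0.2, 165.5]
force: [-0.5, 0.1, 0.6]
grip_width: 0.0872
grasp_force: 0.0
```

step_arm --steps '[0, 0, 0, 0, 0, 0, 0, 0, 0, 0, 0, 0, 0, 0, 0, 0, 0, 0, 0, 0, 0, 0, 0, 0, 0, 0, 0, 0, 0, 0, 0, 0, 0, 0, 0, 0, 0, 0, 0, 0]' --grip_force 15

```text
time_s: 11.52
tool_pos: [0.5756, -0.2465, 0.21]
tool_rot: [-180.0, 0.0, 165.6]
force: [0.0, -0.7, 2.8]
grip_width: 0.0393
grasp_force: 15.0
```

Run:
```python
from h import *
o=env.get_obs();z=o['tool_pos'][2]-.164
plan((.5755,-.2465,z+.11,165.6),(.4405,-.1837,z+.11,165.6),(.4405,-.1837,z,165.6))
c=snap('top','t2')
cv2.imwrite('pics/t2c.png',cv2.resize(c['image'][145:305,320:450,::-1],None,fx=3.7,fy=3.7,interpolation=2))
```

```text
grasp [ 0.5756 -0.2465  0.046 ] rot [-180.     0.   165.6] w 0.0393 q [-11.  29.  40.  99. -22.  59. 112.] t 11.53
-> (0.5755, -0.2465, np.float64(0.15603064455093335), 165.6) dx 0.1 dy -0.0 dz -110.0 roll -0.0
-> (0.4405, -0.1837, np.float64(0.15603064455093335), 165.6) dx 146.4 dy 27.3 dz -0.0 roll -0.0
-> (0.4405, -0.1837, np.float64(0.046030644550933364), 165.6) dx 0.0 dy 0.0 dz 110.0 roll -0.0
```

View pics/t2c.png

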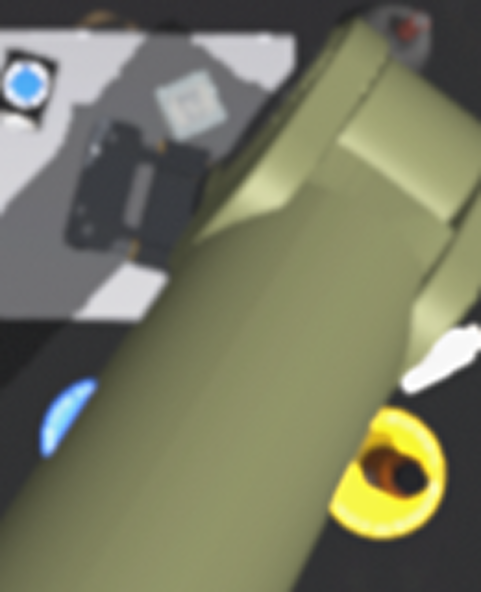

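The bottle stands upright on the yellow mat: cap at (410,474), mat at about (385,472). The case is gripped at 39 mm.

step_arm --steps '[0, 0, 0, -20, 0, 0, 0, 0, -30, 0, 0, 0, 0, -30, 0, 0, 0, 0, -30, 0, 0, 24.5, 4.5, 0, 0, 0, 24.5, 4.5, 0, 0, 0, 24.5, 4.5, 0, 0, 0, 24.5, 4.5, 0, 0, 0, 24.5, 4.5, 0, 0, 0, 24, 4.5, 0, 0, 0, 0, 0, 0, 0]'

```text
time_s: 12.95
tool_pos: [0.4393, -0.183, 0.3203]
tool_rot: [179.8, 0.0, 165.6]
force: [-0.0, 0.4, -1.0]
grip_width: 0.0394
grasp_force: 15.0
```

Run:
```python
from h import *
plan((.4405,-.1837,.0465,165.6))
c=load('t2');print(proj(c,(.4243,-.3637,.075)),(410.5/3.7-.5+320,474.5/3.7-.5+145))
print(ray(c,(410.5/3.7-.5+320,474.5/3.7-.5+145),.075))
```

```text
grasp [ 0.4393 -0.183   0.1563] rot [179.8   0.  165.6] w 0.0394 q [-25.  -1.  45. 115.   0.  66.  95.] t 12.95
-> (0.4405, -0.1837, 0.0465, 165.6) dx -1.3 dy -0.4 dz 109.8 roll 0.0
[432.38774219 276.0735958 ] (430.44594594594594, 272.7432432432432)
[ 0.43149109 -0.3594138   0.075     ]
```

step_arm --steps '[0, -1.3, -0.4, 25, 0, 0, 0, 0, 25, 0, 0, 0, 0, 25, 0, 0, 0, 0, 20, 0, 0, 0, 0, 10, 0, 0, 0, 0, 4.5, 0, 0, 0, 0, 0, 0, 0, 0, 0, 0, 0]'

```text
time_s: 13.95
tool_pos: [0.4419, -0.1843, 0.2109]
tool_rot: [180.0, 0.1, 165.6]
force: [0.7, -0.3, -1.3]
grip_width: 0.0392
grasp_force: 15.0
```

step_arm --steps '[0.5, 0, 0, 0, 0, 0.6, 0, 0, 0, 0, 0.6, 0, 0, 0, 0, 0.7, 0, 0, 0, 0, 0.8, 0, 0, 0, 0, 0.8, 0, 0, -5, 0, 1, 0, 0, -20, 0, 1, 0, 0, -30, 0, 1, 0, 0, -30, 0, 1, 0, 0, -30, 0]'

```text
time_s: 15.2
tool_pos: [0.4414, -0.1843, 0.3265]
tool_rot: [180.0, 0.0, 165.6]
force: [0.5, -0.5, 0.4]
grip_width: 0.0866
grasp_force: 0.0
```

Run:
```python
from h import *
plan((.6603,.0038,.16,169),(.6603,.0038,.030,169))
```

```text
grasp [ 0.4414 -0.1843  0.1625] rot [180.    0.  165.6] w 0.0866 q [-26.  -1.  46. 114.   1.  67.  95.] t 15.2
-> (0.6603, 0.0038, 0.16, 169) dx -165.0 dy 236.8 dz 2.5 roll -3.4
-> (0.6603, 0.0038, 0.03, 169) dx 0.0 dy 0.0 dz 130.0 roll 0.0
```

step_arm --steps '[1, -20.5, 29.5, 0, 0, 1, -20.5, 29.5, 0, 0, 1, -20.5, 29.5, 0, 0, 1, -20.5, 29.5, 0, 0, 1, -20.5, 29.5, 0, 0, 1, -20.5, 29.5, 0, 0, 1, -21, 30, 0, 0, 1, -21, 30, 0, 0, 1, 0, 0, 0, -3.4, 1, 0, 0, 30, 0, 1, 0, 0, 30, 0, 1, 0, 0, 0, 0]'

```text
time_s: 16.7
tool_pos: [0.6593, 0.0046, 0.2629]
tool_rot: [-179.9, -0.3, 169.0]
force: [-0.0, 0.1, 0.8]
grip_width: 0.0868
grasp_force: 0.0
```

Run:
```python
from h import *
plan((.6603,.0038,.030,169))
a=snap('side','s3')['image'][170:380,210:420,::-1]; b=snap('top','t3')['image'][235:305,320:450,::-1]
cv2.imwrite('pics/s3c.png',cv2.resize(a,None,fx=2.85,fy=2.85,interpolation=2)); cv2.imwrite('pics/t3c.png',cv2.resize(b,None,fx=6,fy=6,interpolation=2))
```

```text
grasp [0.6593 0.0046 0.0989] rot [-179.9   -0.3  169. ] w 0.0868 q [-30.  28.  36.  92. -18.  66.  89.] t 16.7
-> (0.6603, 0.0038, 0.03, 169) dx -1.1 dy -0.6 dz 68.9 roll -0.0
```

View pics/s3c.png

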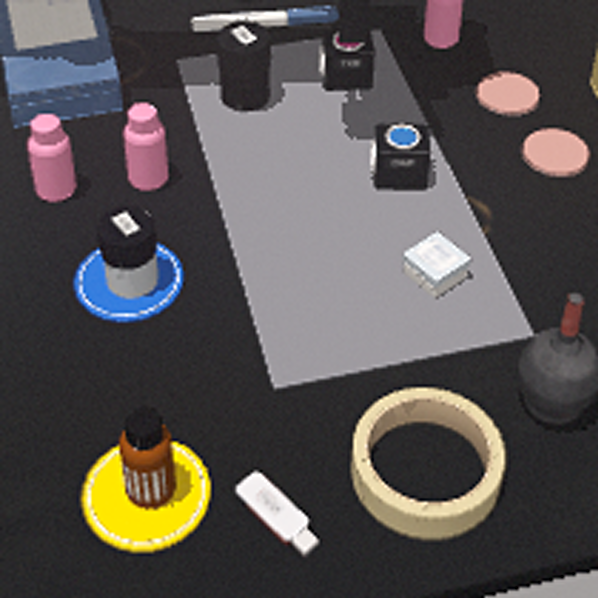

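View pics/t3c.png

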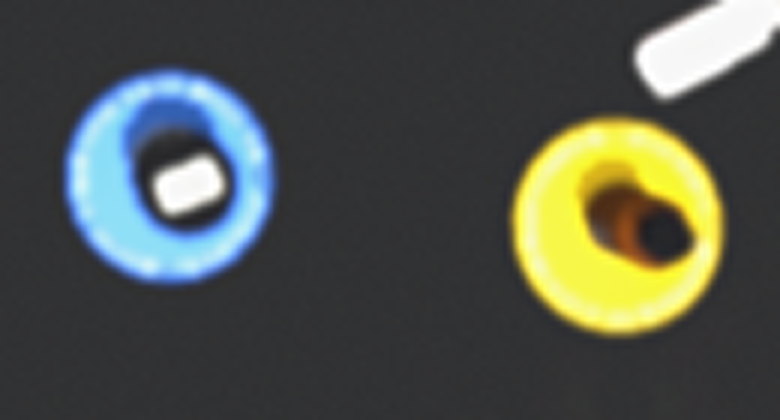

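Both stand upright on their mats. In the top crop the oil cap is at (663,236) and the case lid at (186,188). In the side crop the cap top is at (146,417) and the lid at (127,225). Numeric check:

Run:
```python
from h import *
c=load('t3');s=load('s3')
T=lambda u,v:((u+.5)/6-.5+320,(v+.5)/6-.5+235); S=lambda u,v:((u+.5)/2.85-.5+210,(v+.5)/2.85-.5+170)
for n,x,z in[('oil',T(663,236),.075),('case',T(186,188),.061),('ym',T(617,226),.003),('bm',T(170,178),.003)]: print(n,ray(c,x,z)[:2].round(4))
for n,x,z in[('oil',S(146,417),.075),('case',S(127,225),.061),('ym',S(147,494),.003),('bm',S(129,279),.003)]: print(n,ray(s,x,z)[:2].round(4))
```

```text
oil [ 0.4289 -0.3586]
case [ 0.4415 -0.1837]
ym [ 0.4245 -0.3622]
bm [ 0.4398 -0.1828]
oil [ 0.4299 -0.36  ]
case [ 0.4434 -0.1861]
ym [ 0.4246 -0.3645]
bm [ 0.4404 -0.1839]
```

step_arm --steps '[1, -1, -0.5, 25, 0, 1, 0, 0, 25, 0, 1, 0, 0, 19, 0, 1, 0, 0, 0, 0, 0, 0, 0, 0, 0, 0, 0, 0, 0, 0, 0, 0, 0, 0, 0, 0, 0, 0, 0, 0, 0, 0, 0, 0, 0, 0, 0, 0, 0, 0, 0, 0, 0, 0, 0, 0, 0, 0, 0, 0]' --grip_force 15

```text
time_s: 18.3
tool_pos: [0.6613, 0.0035, 0.1963]
tool_rot: [-180.0, -0.0, 169.0]
force: [-0.2, 0.3, -0.3]
grip_width: 0.0339
grasp_force: 15.0
```

Run:
```python
from h import *
plan((.6603,.0038,.142,169),(.4325,-.2738,.142,169),(.4325,-.2738,.142,85))
```

```text
grasp [0.6613 0.0035 0.0323] rot [-180.   -0.  169.] w 0.0339 q [-28.  33.  34.  94. -20.  59.  91.] t 18.3
-> (0.6603, 0.0038, 0.142, 169) dx 1.0 dy 0.1 dz -109.7 roll -0.0
-> (0.4325, -0.2738, 0.142, 169) dx 170.6 dy -316.0 dz -0.0 roll 0.0
-> (0.4325, -0.2738, 0.142, 85) dx 0.0 dy 0.0 dz -0.0 roll 84.0
```

step_arm --steps '[0, 0, 0, -20, 0, 0, 0, 0, -30, 0, 0, 0, 0, -30, 0, 0, 0, 0, -30, 0, 0, 21, -39.5, 0, 0, 0, 21, -39.5, 0, 0, 0, 21, -39.5, 0, 0, 0, 21, -39.5, 0, 0, 0, 21, -39.5, 0, 0, 0, 21, -39.5, 0, 0, 0, 22, -39.5, 0, 0, 0, 22, -39.5, 0, 0]'

```text
time_s: 19.8
tool_pos: [0.4328, -0.2756, 0.3075]
tool_rot: [180.0, 0.1, 168.9]
force: [1.0, 0.5, -1.0]
grip_width: 0.0341
grasp_force: 15.0
```

step_arm --steps '[0, 0, 0, 0, 8.4, 0, 0, 0, 0, 8.4, 0, 0, 0, 0, 8.4, 0, 0, 0, 0, 8.4, 0, 0, 0, 0, 8.4, 0, 0, 0, 0, 8.4, 0, 0, 0, 0, 8.4, 0, 0, 0, 0, 8.4, 0, 0, 0, 0, 8.4, 0, 0, 0, 0, 8.4, 0, 0, 0, 0, 0]'

```text
time_s: 21.18
tool_pos: [0.4339, -0.2744, 0.3072]
tool_rot: [179.9, -0.0, 85.0]
force: [-0.2, -0.0, -0.9]
grip_width: 0.0342
grasp_force: 15.0
```

Run:
```python
from h import *
plan((.4325,-.2738,.030,85))
```

```text
grasp [ 0.4339 -0.2744  0.1432] rot [179.9  -0.   85. ] w 0.0342 q [-24.   8.  58. 111.  -8.  65.  32.] t 21.18
-> (0.4325, -0.2738, 0.03, 85) dx 0.5 dy -1.5 dz 113.2 roll 0.0
```

step_arm --steps '[0, 0.5, -1.5, 25, 0, 0, 0, 0, 25, 0, 0, 0, 0, 25, 0, 0, 0, 0, 20, 0, 0, 0, 0, 12, 0, 0, 0, 0, 6.5, 0, 0, 0, 0, 0, 0, 0, 0, 0, 0, 0]'

```text
time_s: 22.18
tool_pos: [0.4328, -0.2736, 0.1933]
tool_rot: [179.9, 0.0, 85.0]
force: [-0.4, -0.8, -0.9]
grip_width: 0.034
grasp_force: 15.0
```

step_arm --steps '[0.45, 0, 0, 0, 0, 0.55, 0, 0, 0, 0, 0.55, 0, 0, 0, 0, 0.6, 0, 0, 0, 0, 0.7, 0, 0, 0, 0, 0.7, 0, 0, -5, 0, 1, 0, 0, -20, 0, 1, 0, 0, -30, 0, 1, 0, 0, -30, 0, 1, 0, 0, -35, 0]'

```text
time_s: 23.42
tool_pos: [0.4323, -0.2735, 0.3137]
tool_rot: [-180.0, -0.0, 85.0]
force: [0.9, 0.3, 0.2]
grip_width: 0.0857
grasp_force: 0.0
```

Run:
```python
from h import *
plan((.6604,-.2331,.15,118),(.6604,-.2331,.0235,118))
```

```text
grasp [ 0.4323 -0.2735  0.1497] rot [-180.   -0.   85.] w 0.0857 q [-25.   8.  59. 111.  -7.  65.  31.] t 23.43
-> (0.6604, -0.2331, 0.15, 118) dx 60.3 dy 223.7 dz -0.3 roll -33.0
-> (0.6604, -0.2331, 0.0235, 118) dx 0.0 dy 0.0 dz 126.5 roll 0.0
```

step_arm --steps '[1, 10, 37, 0, 0, 1, 10, 37, 0, 0, 1, 10, 37, 0, 0, 1, 10, 37, 0, 0, 1, 10, 38, 0, 0, 1, 10.5, 38, 0, 0, 1, 0, 0, 0, -8.25, 1, 0, 0, 0, -8.25, 1, 0, 0, 0, -8.25, 1, 0, 0, 0, -8.25, 1, 0, 0, 20, 0, 1, 0, 0, 0, 0]'

```text
time_s: 24.92
tool_pos: [0.6602, -0.2322, 0.2899]
tool_rot: [-179.8, -0.2, 117.8]
force: [-0.7, 0.7, -0.2]
grip_width: 0.087
grasp_force: 0.0
```

Run:
```python
from h import *
plan((.6604,-.2331,.0235,118))
```

```text
grasp [ 0.6602 -0.2322  0.1259] rot [-179.8   -0.2  117.8] w 0.087 q [-12.  34.  42.  84. -23.  71.  60.] t 24.93
-> (0.6604, -0.2331, 0.0235, 118) dx -0.9 dy -0.3 dz 102.4 roll -0.2
```

step_arm --steps '[1, -1, 0, 30, 0, 1, 0, 0, 30, 0, 1, 0, 0, 25, 0, 1, 0, 0, 12, 0, 1, 0, 0, 5, 0, 1, 0, 0, 0, 0, 1, 0, 0, 0, 0]'

```text
time_s: 25.8
tool_pos: [0.6618, -0.234, 0.1919]
tool_rot: [179.9, 0.1, 118.0]
force: [-0.2, -0.5, -0.5]
grip_width: 0.0874
grasp_force: 0.0
```

step_arm --steps '[0, 0, 0, 0, 0, 0, 0, 0, 0, 0, 0, 0, 0, 0, 0, 0, 0, 0, 0, 0, 0, 0, 0, 0, 0, 0, 0, 0, 0, 0, 0, 0, 0, 0, 0, 0, 0, 0, 0, 0, 0, 0, 0, 0, 0]' --grip_force 12

```text
time_s: 26.92
tool_pos: [0.6614, -0.2338, 0.1907]
tool_rot: [180.0, -0.0, 118.0]
force: [1.0, -0.7, -0.9]
grip_width: 0.0354
grasp_force: 11.9
```

Run:
```python
from h import *
plan((.6604,-.2331,.135,118),(.4176,.0944,.135,118),(.4176,.0944,.0578,118))
```

```text
grasp [ 0.6614 -0.2338  0.0267] rot [180.  -0. 118.] w 0.0354 q [-10.  39.  39.  88. -27.  62.  63.] t 26.93
-> (0.6604, -0.2331, 0.135, 118) dx 1.1 dy -0.6 dz -108.3 roll -0.0
-> (0.4176, 0.0944, 0.135, 118) dx 403.2 dy -60.6 dz -0.0 roll 0.0
-> (0.4176, 0.0944, 0.0578, 118) dx 0.0 dy 0.0 dz 77.2 roll 0.0
```

step_arm --steps '[0, 0, 0, -20, 0, 0, 0, 0, -30, 0, 0, 0, 0, -30, 0, 0, 0, 0, -30, 0, 0, 33, -5, 0, 0, 0, 33, -5, 0, 0, 0, 33, -5, 0, 0, 0, 33, -5, 0, 0, 0, 33, -5, 0, 0, 0, 33, -5, 0, 0]'

```text
time_s: 28.18
tool_pos: [0.5416, -0.0725, 0.3022]
tool_rot: [179.9, 0.0, 117.9]
force: [-0.2, -0.3, -0.0]
grip_width: 0.0358
grasp_force: 11.9
```

step_arm --steps '[0, 34, -5, 0, 0, 0, 34, -5, 0, 0, 0, 34, -5, 0, 0, 0, 34, -5, 0, 0, 0, 34, -5, 0, 0, 0, 35, -5, 0, 0, 0, 0, 0, 0, 0]'

```text
time_s: 29.05
tool_pos: [0.4185, 0.0956, 0.3018]
tool_rot: [179.9, -0.1, 118.2]
force: [0.4, -0.3, -0.1]
grip_width: 0.0356
grasp_force: 11.9
```

Run:
```python
from h import *
plan((.4176,.0944,.0607,118))
snap('side','s4')
cv2.imwrite('pics/s4c.png',cv2.resize(cv2.imread('pics/s4.png')[120:390,190:430],None,fx=2.2,fy=2.2,interpolation=2))
```

```text
grasp [0.4185 0.0956 0.1378] rot [ 1.799e+02 -1.000e-01  1.182e+02] w 0.0356 q [-52.  -6.  34. 121.   4.  64.   9.] t 29.05
-> (0.4176, 0.0944, 0.0607, 118) dx -0.6 dy -1.3 dz 77.1 roll 0.2
```

View pics/s4c.png

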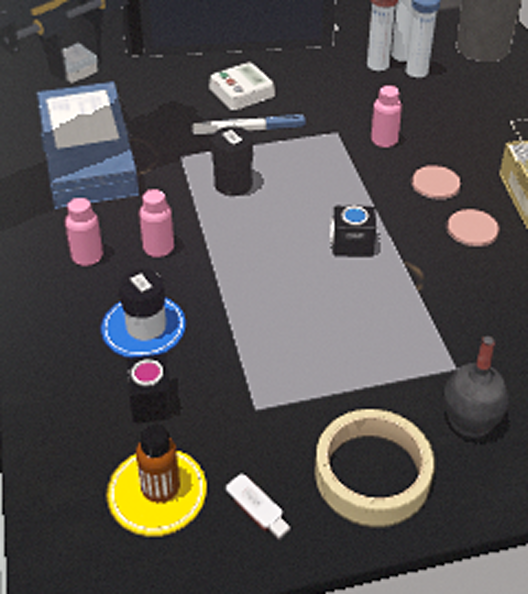

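The cube stands upright at (150,390) between bottle and case, and the coverslip box hangs at (78,60) near the slide box. I'll cross-check the slide box pose by projection into the side view.

Run:
```python
from h import *
c=load('s4')
for X in[(.4671,.1824),(.4671,.0064),(.3681,.0064),(.3681,.1824)]: print(X,((proj(c,(*X,.037))-[190,120])*2.2).round(0))
print(ray(c,(150*0+147/2.2+190,372/2.2+120),.040), ray(c,(78/2.2+190,50/2.2+120),.125))
cv2.imwrite('pics/s4b.png',cv2.resize(load('side0')['image'][150:220,200:270,::-1],None,fx=7,fy=7,interpolation=2))
for X in[(.4671,.1824),(.4671,.0064),(.3681,.0064),(.3681,.1824)]: print(((proj(c,(*X,.037))-[200,150])*7).round(0))
```

```text
(0.4671, 0.1824) [117.  81.]
(0.4671, 0.0064) [138. 170.]
(0.3681, 0.0064) [ 45. 184.]
(0.3681, 0.1824) [34. 92.]
[ 0.43372713 -0.27210512  0.04      ] [0.42485489 0.11928612 0.125     ]
[302.  46.]
[370. 331.]
[ 74. 376.]
[37. 82.]
```

View pics/s4b.png

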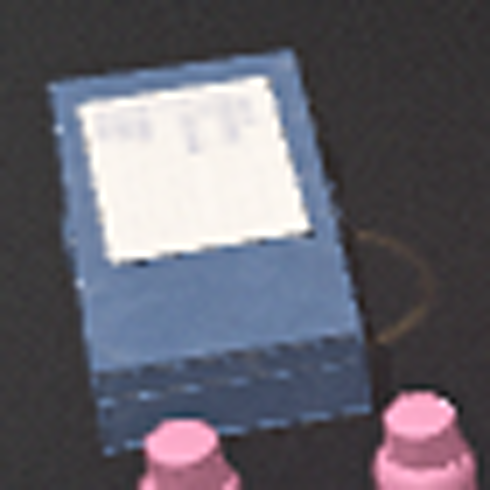

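The lid centre in the side crop agrees with the estimate to about 1 mm, so I place the box.

step_arm --steps '[0, -0.5, 0, 25, 0, 0, 0, 0, 25, 0, 0, 0, 0, 15, 0, 0, 0, 0, 7, 0, 0, 0, 0, 4, 0, 0, 0, 0, 0, 0, 0, 0, 0, 0, 0]'

```text
time_s: 29.98
tool_pos: [0.4199, 0.0937, 0.2252]
tool_rot: [179.9, -0.0, 118.0]
force: [0.5, 0.0, -0.5]
grip_width: 0.035
grasp_force: 11.9
```

Run:
```python
from h import *
plan((.4185,.0944,.0607,118))
print(env.get_obs()['force'])
```

```text
grasp [0.4199 0.0937 0.0612] rot [179.9  -0.  118. ] w 0.035 q [-51.   1.  36. 126.  -1.  53.  13.] t 29.98
-> (0.4185, 0.0944, 0.0607, 118) dx 1.3 dy -0.9 dz 0.5 roll -0.0
[ 0.46419221  0.04910048 -0.47379539]
```

step_arm --steps '[0, 0, 0, 0.5, 0, 0, 0, 0, 0, 0, 0.5, 0, 0, 0, 0, 0.6, 0, 0, 0, 0, 0.6, 0, 0, 0, 0, 0.7, 0, 0, 0, 0, 0.8, 0, 0, 0, 0, 0.8, 0, 0, -5, 0, 1, 0, 0, -20, 0, 1, 0, 0, -30, 0, 1, 0, 0, -35, 0, 1, 0, 0, -35, 0]'

```text
time_s: 31.48
tool_pos: [0.4195, 0.0934, 0.3507]
tool_rot: [180.0, -0.0, 118.0]
force: [0.1, 0.9, 0.1]
grip_width: 0.0864
grasp_force: 0.0
```

step_arm --steps '[1, -30, 10, -10, 0, 1, -30, 10, -10, 0, 1, -30, 10, 0, 0, 1, -30, 10, 0, 0, 1, -30, 10, 0, 0, 1, -30, 10, 0, 0, 1, 0, 0, 0, 0, 1, 0, 0, 0, 0]'

```text
time_s: 32.48
tool_pos: [0.5568, -0.0368, 0.3692]
tool_rot: [-180.0, -0.0, 118.0]
force: [-0.4, 0.6, -0.5]
grip_width: 0.0869
grasp_force: 0.0
```

Run:
```python
from h import *
a=snap('side','s5')['image'][150:380,190:430,::-1]; b=snap('top','t5')['image'][225:310,180:450,::-1]
cv2.imwrite('pics/f.png',np.vstack([cv2.resize(b,(800,252),interpolation=2),np.pad(cv2.resize(a,(362,347),interpolation=2),((0,0),(0,438),(0,0)))]))
```

```text
(no output)
```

View pics/f.png

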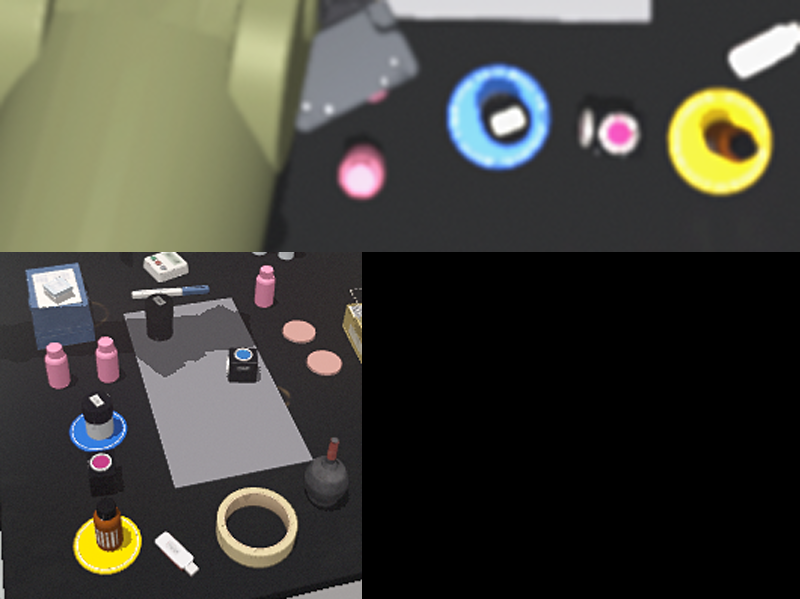

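The box lies on the lid at about (58,287) in the side part, and the cube window is at (619,133) in the top part. All objects stand upright.

Run:
```python
from h import *
print(ray(load('s5'),(58/1.508+190,35/1.508+150),.058), ray(load('t5'),(619.5/2.963-.5+180,133.5/2.963-.5+225),.040))
print(env.sign_off())
```

```text
[0.4206466  0.08731549 0.058     ] [ 0.43301606 -0.27343152  0.04      ]
the job is handed in; nothing more can be done
None
```

The kit is set out and the job is handed in. The last pictures put all four pieces upright and within tolerance: bottle about 6 mm off its mat's centre, white case 2–3 mm, magenta cube about 1 mm from the half-way point, coverslip box under 10 mm from the lid's middle. The hand-in returned no verdict.

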